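# Demould a roller and load it into the checking fixture

### The arm

A 6-joint arm with a two-finger parallel gripper is mounted at the origin on a cart in front of the work surface, level with it; the furniture and walls round the work are solid. World frame = base frame: x ahead of the robot, y to its left, z up, the work surface at z = 0. Lengths are in mm, angles in rad, forces in N, time in s.
With the tool pointing down it reaches from about 350 to 975 mm from the base axis. Payload 7.1 kg.
Tool frame: the origin (TCP) lies at the very end of the fingers, on their centre line; the grasp point (between the pads) lies 19 mm behind it; z points along the fingers, y is the line along which they close (so a half turn about z gives the same grasp; the last joint's range is limited). The gripper opens to 88 mm and grips with 3 to 60 N. Pads are 20 mm wide; open, the fingers measure 115 mm over their backs; the gripper's body (75 mm by 178 mm) begins 61 mm behind the grasp point.
Start: joints at [-1.323, 0.423, 1.63, -0, 1.089, -0.019], TCP at [164.797, -602.865, 198.175] pointing down, gripper open.
Joint ranges: [-3, 3], [-0.9, 2.11], [0.09, 2.58], [-1.31, 4.45], [0.11, 2.69], [-2.54, 2.54]. Speed limits (rad/s): [2.39, 2.39, 3.01, 3.14, 3.14, 3.14].

### API

Orientations are given as a rotation vector (axis times angle).
In Python, from workcell import get_obs, get_image, job, models gives the robot as it stands.
- The arm moves only by the tool jog_arm, never from a script. Its argument "increments" is one flat list of numbers, 7 for each row, row after row: the turn, a rotation vector about the tool's x, y, z in degrees, then the shift along the tool's x, y, z in mm, then the opening in per cent of the stroke, from 0 (shut) to 100 (fully open). A call has 1 to 12 rows; each row shifts and turns the commanded pose from where the row before left it, along the tool's axes as they then stand; what a row does not reach is not made up. A row lasts 1/8 s, in which the tool goes at most 62.5 mm and 10.7 degrees, less where a joint would pass 70% of its speed; a pose out of reach is approached as far as the arm can. A call is refused whole if a number of a shift passes 62.5 or a number of a turn 10.7, either way. A call with a gripper value outside its range is refused whole. The fingers move at their own pace and stop on an object; the grip force is fixed at half the most. Time passes only in rows, so rows that do not move let the fingers close. It gives the time, the measured TCP pose, the force, the opening and the grip force at its end, in the units of the state.
- get_obs(): the state, without advancing time (a new reading comes with each control period).
- get_image(name): name is "side" or "top" or "wrist"; returns a dict with "pixels" (420x560x3 uint8, blue, green, red), "depth" (420x560 float32, mm along the optical axis (not along the pixel's ray), 0 where there is no reading), "fx", "fy", "cx", "cy" (pixels), "cam_to_world" (4x4, takes a point from camera to world coordinates); the wrist camera has in their place "tool_from_camera" (4x4, takes a point from camera to tool coordinates, whose origin is the TCP and whose axes are the flange's). Camera axes: x right, y up, looking along -z (the intrinsics and any distortion apply to the point x, -y, -z); pixel columns grow to the right and rows downward; lengths in mm; the calibration is good to about 2 mm. The wrist camera is an equidistant fisheye: a pixel r from the principal point sees the ray r / f radians off the axis. A picture is of the moment at which its call begins: read the wrist's pose just before it.
- job.close_job(): hands the job in; it is judged then, once.
Trained networks look in the newest picture that a camera, given by its name, has taken for a name from the list of things; names that differ only in an ending like _2 or _b are one class to them, and where a whole thing is asked for, a point or a joint stands for the part that bears it (a point fixed in the world has none). Each returns a list of dicts, best first, with "p" (0 to 1); they miss things now and then, are a little off and sometimes report something else, mostly with a low value. They report only what shows in the picture. A call takes as long as a camera call. They do not tell look-alikes from the thing itself.
- models.look_for(target, camera): "centre" ([x, y, z] in mm, in world coordinates, good to about 4 mm: the middle of the surface that is visible of it).
- models.regions_of(target, camera): "region" (420x560 bool, what is visible of it).
The state is a dict: "t": time; "qpos": joint angles; "qvel": joint speeds; "joint_torque": joint torques, N m; "ee_pos": TCP position; "orientation": TCP orientation; "ft_force": force on the tool from outside, world axes, zero at the start; "moment": the same for the moment, N m; "width": finger opening in mm; "grasp_force": force on a finger pad.
Only numpy, scipy, OpenCV 4.12 (cv2) and the standard library are available. Lean on these libraries where they do the work, as an engineer would, in place of code of your own. Each camera call takes 0.05 s, during which the arm holds its last target. There are 200 camera calls.

### The job

Lift the white moulded roller out of the open steel mould, set it down flat in the wide mouth of the checking fixture and let go of it. Then push it from behind along the bed, between the converging guides and under the clear guard, until it is fully home against both guides, and finally slide the keeper bar fully shut behind it. Leave the bobbin by the mould, the ring core and the gear motor where they are.

Things in the scene. Friction and masses are not known exactly. Their poses are not given: they have to be found in the camera images.
- roller: White nylon guide roller, a disc 39 mm across and 21 mm high with a groove round its middle and a small bore; weighs about 30 g. Origin: centre of its underside, z up along its axis. It starts flat in the mould's cavity. Round: it can be gripped across any diameter, with a grip of 20 to 30 N.
- mould: Open steel mould block, fixed to the table, 84 x 76 x 24 mm (along its x and y and high) with low screw lugs 17 mm beyond its two x ends (up to 13 mm high). Origin: centre of its underside. In the middle of its top is a round cavity, 42 mm across and 9 mm deep: the roller stands on the cavity floor (15 mm above the table) and sticks out 12 mm above the block's top.
- fixture: Grey checking fixture, fixed. Origin: on the table, under the seat; +x points along the guides from the wide mouth to the narrow end, y left of that, z up. Bed: flat plate 12 mm thick, x = -108 to +42 mm, y = -66 to +66 mm. On its +y side a wing (x = -53 to -7 mm, y to +142 mm) carries the keeper's channel, walls 36 mm above the table.
- mouth (a point): Point on the top of the bed in the middle of the wide mouth, 68 mm before the seat (towards the fixture's -x): a good place to set the roller down. Anywhere on the bed from 45 to 85 mm before the seat and within 35 mm of the centre line will do.
- guides (a point): Middle of the gap between the near ends of the two guides, at their top height (26 mm above the table, 14 mm above the bed), 61 mm before the seat. The guides are smooth steel bars 12 mm thick, converging symmetrically at 25 degrees each side of the fixture's x axis; the inner gap is 100 mm here and 12 mm at the far ends, 33 mm beyond the seat.
- guard (a point): Centre of the top of the clear plastic guard plate over the narrow end, on four thin posts: 46 x 116 x 5 mm along the fixture's x and y and high, 39 to 44 mm above the table (screw heads 47 mm); its edge towards the mouth is 6 mm before the seat.
- seat (a point): Point on the top of the bed (12 mm above the table) over which the roller's centre stands when the roller touches both guides: fully home (a push of 5 to 10 N is plenty). Same axes as the fixture.
- keeper (a joint): Slide of the keeper bar, m: 0 = fully open (drawn out to the fixture's +y side), 0.062 = fully shut; grows as the bar moves to -y. Friction 1.5 N; stays where it is left. Steel bar 12 mm wide, 27 to 34 mm above the table, just over the guides, crossing at x = -29 mm; shut, its tip is 17 mm past the centre line and it stands about 3 mm behind the seated roller.
- keeper_knob (a point): Centre of the top of the keeper's round black knob, 16 mm in diameter and 26 mm high, upright, its top 66 mm above the table and its underside 40 mm. Open it stands at x = -29, y = +112 mm in the fixture's frame, shut at y = +50 mm; free to push from any side or to grip.
- bobbin: White bobbin with dark red wire standing on end, 62 mm across and 51 mm high, loose on the table by the mould; to be left alone. Origin: centre of its underside.
- ferrite: Plain grey ring core lying flat, 36 mm across and 15 mm high, loose on the table; to be left alone. Origin: centre of its underside.
- gear_motor: Small black gear motor with a metal nose lying on its side, 106 x 47 x 47 mm, loose on the table; to be left alone. Origin: centre of its underside.
Not all that is in view belongs to the job. There is more than one size of the roller; the one meant has the size given above.

How it is judged:
By the outcome, as a careful person would: the job done as asked, in the order asked, and still so for the second after the job is handed in, with the robot touching nothing.
It also fails if it takes over 51 s, if anything falls off the work surface, if the arm or the gripper's body presses on something with over 40 N, if the wrist force passes 120 N, or if a joint passes its speed limit or range.

## Working session

There is one attempt and no reset: what is moved stays moved. The work goes in short steps, Python scripts to look and compute and a tool call to move; the robot and the scene stay as the last step left them, time stands still between calls to the robot, and variables do not carry over. Pictures are saved under pics/ and viewed, at most 10 in all, crops included, and the job is handed in when it is done.

Besides the shell and the picture viewer there is one more tool, called after ">>>" as name(argument=value, ...), one argument or row to a line, values as JSON. jog_arm: Moves the arm, as the interface text tells. Its arguments: {"type":"object","properties":{"increments":{"type":"array"}},"required":["increments"]}

```bash
mkdir -p pics; python3 - <<'E'
from workcell import get_obs,get_image,job,models
import cv2,numpy as np
o=get_obs();print(o)
for c in ["top","side"]:
    im=get_image(c);cv2.imwrite(f"pics/{c}0.png",im["pixels"]);print(c,im["fx"],im["cx"],im["cy"],np.round(im["cam_to_world"],3).tolist())
    np.savez(f"{c}0.npz",**{k:v for k,v in im.items() if not isinstance(v,str)})
    for n in ["roller","mould","fixture","guard","keeper_knob","keeper","bobbin","ferrite","gear_motor"]:
        try: print(n,[(np.round(d["centre"]).tolist(),round(d["p"],2)) for d in models.look_for(n,c)][:4])
        except Exception as e: print(n,e)
E
```

```text
{'t': 0.0, 'qpos': array([-1.32301159e+00,  4.23856060e-01,  1.63068437e+00, -1.93845764e-05,
        1.08862237e+00, -1.89857458e-02]), 'qvel': array([ 1.08066482e-03,  8.46749636e-05,  8.13312297e-04,  2.22770247e-04,
       -1.03858170e-03,  3.47360083e-04]), 'joint_torque': array([ 1.49911080e-03, -5.44629622e+01, -2.73671955e+01,  6.44553406e-02,
        2.26581772e-02, -1.11777310e-04]), 'ee_pos': array([ 164.64088981, -602.29967153,  197.3944501 ]), 'orientation': array([-3.11214107e+00, -4.17607442e-01,  3.08174543e-04]), 'ft_force': array([-0.34786809, -0.19898094, -1.18408313]), 'moment': array([0.04285103, 0.02679403, 0.04226457]), 'grasp_force': 0.0, 'width': 87.33047455769325}
top 479.10930939690127 270.13861661855486 203.7229576206146 [[0.051, 0.946, -0.319, 73.844], [-0.999, 0.046, -0.023, 16.951], [-0.007, 0.32, 0.948, 1279.958], [0.0, 0.0, 0.0, 1.0]]
roller [([443.0, 407.0, 29.0], 0.88), ([445.0, 288.0, 36.0], 0.6), ([440.0, 186.0, 17.0], 0.44), ([466.0, 78.0, 33.0], 0.41)]
mould [([441.0, 285.0, 23.0], 0.66)]
fixture [([476.0, 5.0, 9.0], 0.79)]
guard [([473.0, 4.0, 
[... 187 characters left out ...]
e 381.462866666472 279.6968204807204 206.4622301390234 [[-0.999, 0.003, -0.046, 439.93], [-0.041, -0.537, 0.843, 812.054], [-0.022, 0.844, 0.537, 535.877], [0.0, 0.0, 0.0, 1.0]]
roller [([452.0, 300.0, 37.0], 0.71), ([448.0, 419.0, 24.0], 0.59), ([479.0, 33.0, 15.0], 0.19)]
mould [([450.0, 309.0, 24.0], 0.55), ([480.0, 34.0, 12.0], 0.37)]
fixture [([481.0, 30.0, 13.0], 0.89), ([464.0, 99.0, 29.0], 0.22)]
guard [([479.0, 36.0, 14.0], 0.92), ([450.0, 296.0, 38.0], 0.41)]
keeper_knob [([460.0, 97.0, 30.0], 0.55)]
keeper [([462.0, 99.0, 36.0], 0.6), ([482.0, 36.0, 11.0], 0.56)]
bobbin [([542.0, 258.0, 42.0], 0.98)]
ferrite [([426.0, -207.0, 9.0], 0.41)]
gear_motor [([442.0, -252.0, 31.0], 0.63)]
```

```bash
python3 - <<'E'
import cv2
a=cv2.imread("pics/top0.png");cv2.imwrite("pics/topc.png",cv2.resize(a[60:270,80:360],None,fx=2.85,fy=2.85,interpolation=cv2.INTER_CUBIC))
E
```

```text
(no output)
```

View pics/topc.png

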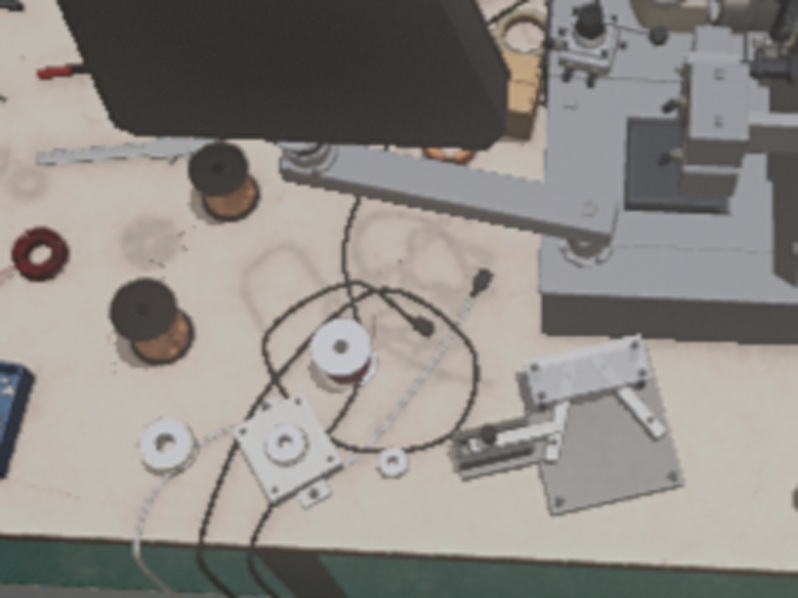

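View pics/side0.png

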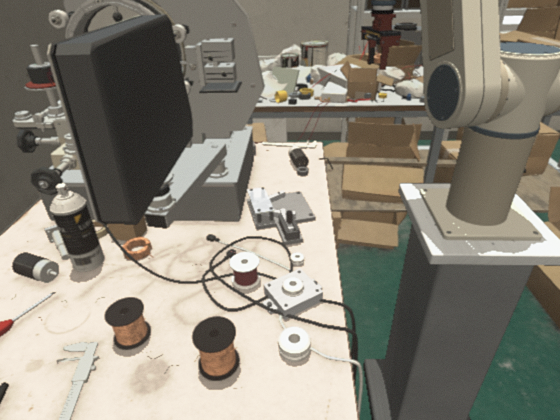

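The top crop shows the mould with the roller at (286,440), and a bigger white look-alike at (166,445). The fixture is at about (600,430) with its mouth towards the robot, the knob is at (488,434), and a monitor overhangs beyond. Next I measure these.

```bash
cat > h.py <<'E'
import numpy as np,cv2
from scipy.spatial.transform import Rotation as R
def rayplane(im,uv,z):
    M=np.array(im["cam_to_world"]);d=np.array([(uv[0]-im["cx"])/im["fx"],-(uv[1]-im["cy"])/im["fy"],-1.])
    d=M[:3,:3]@d;o=M[:3,3];return o+d*(z-o[2])/d[2]
def cloud(im):
    D=im["depth"];v,u=np.indices(D.shape);M=np.array(im["cam_to_world"])
    P=np.stack([(u-im["cx"])/im["fx"]*D,-(v-im["cy"])/im["fy"]*D,-D],-1);return P@M[:3,:3].T+M[:3,3]
def wray(im,obs,uv,z):
    p=np.atleast_2d(np.float64(uv))-[im["cx"],im["cy"]];r=np.linalg.norm(p,axis=1);th=r/im["fx"]
    d=np.c_[p[:,0]/r*np.sin(th),-p[:,1]/r*np.sin(th),-np.cos(th)]
    T=np.array(im["tool_from_camera"]);W=R.from_rotvec(obs["orientation"]).as_matrix()
    o=W@T[:3,3]+obs["ee_pos"];d=d@(W@T[:3,:3]).T
    return o+d*((z-o[2])/d[:,2])[:,None]
def wproj(im,obs,P):
    T=np.array(im["tool_from_camera"]);W=R.from_rotvec(obs["orientation"]).as_matrix()
    q=((np.atleast_2d(P)-obs["ee_pos"])@W-T[:3,3])@T[:3,:3]
    th=np.arctan2(np.linalg.norm(q[:,:2],axis=1),-q[:,2]);a=np.arctan2(-q[:,1],q[:,0])
    return np.c_[im["cx"]+im["fx"]*th*np.cos(a),im["cy"]+im["fx"]*th*np.sin(a)]
E
python3 - <<'E'
from h import *
t=dict(np.load("top0.npz"));s=dict(np.load("side0.npz"))
f=lambda p:(p[0]/2.85+80,p[1]/2.85+60)
for n,p,z in [("gFL",(527,362),44),("gFR",(640,337),44),("gNR",(653,377),44),("gNL",(537,410),44),("bedNL",(555,513),12),("bedNR",(682,485),12),("knob",(488,434),66),("roller",(286,440),36),("big",(166,440),30),
 ("m1",(236,435),24),("m2",(300,396),24),("m3",(345,462),24),("m4",(278,503),24)]:
    print(n,np.round(rayplane(t,f(p),z),1))
for im in (t,s):
    C=cloud(im);ok=(im["depth"]>0)&(C[...,2]>90)&(C[...,0]>250)&(C[...,0]<800)&(abs(C[...,1])<500)
    P=C[ok];
    for y0 in range(-500,500,100):
        Q=P[(P[:,1]>=y0)&(P[:,1]<y0+100)]
        if len(Q): print(y0,len(Q),"xmin",Q[:,0].min().round(),Q[Q[:,0].argmin()].round(),"zmin",Q[:,2].min().round(),Q[:,2].max().round())
E
```

```text
gFL [537.4  63.6  44. ]
gFR [568.7 -44.7  44. ]
gNR [527.9 -58.4  44. ]
gNL [489.   51.4  44. ]
bedNL [396.9  29.7  12. ]
bedNR [430.5 -90.9  12. ]
knob [455.8  95.2  66. ]
roller [449.9 289.6  36. ]
big [446.  406.3  30. ]
m1 [456.2 341.1  24. ]
m2 [498.9 283.6  24. ]
m3 [434.2 233.2  24. ]
m4 [390.7 292.9  24. ]
-500 1 xmin 770.0 [ 770. -400.  101.] zmin 101.0 101.0
-400 540 xmin 580.0 [ 580. -300.  118.] zmin 91.0 250.0
-300 2166 xmin 579.0 [ 579. -245.  122.] zmin 90.0 608.0
-200 9137 xmin 527.0 [ 527. -167.  277.] zmin 90.0 650.0
-100 4504 xmin 572.0 [572. -94. 311.] zmin 90.0 649.0
0 2268 xmin 578.0 [578.  46. 125.] zmin 90.0 376.0
100 4168 xmin 626.0 [626. 102. 173.] zmin 159.0 476.0
200 4091 xmin 644.0 [644. 204. 169.] zmin 159.0 476.0
300 3462 xmin 648.0 [648. 399. 370.] zmin 249.0 475.0
400 260 xmin 648.0 [648. 401. 328.] zmin 252.0 468.0
-400 2 xmin 585.0 [ 585. -301.  119.] zmin 118.0 119.0
-300 236 xmin 579.0 [ 579. -297.  120.] zmin 90.0 139.0
-200 8219 xmin 527.0 [ 527. -185.  270.] zmin 90.0 475.0
-100 3495 xmin 572.0 [572. -53. 304.] zmin 90.0 479.0
0 1515 xmin 579.0 [579.  25. 119.] zmin 90.0 356.0
100 3121 xmin 626.0 [626. 101. 171.] zmin 160.0 472.0
200 5320 xmin 644.0 [644. 201. 172.] zmin 159.0 472.0
300 6708 xmin 649.0 [649. 368. 347.] zmin 250.0 472.0
400 8146 xmin 649.0 [649. 404. 289.] zmin 247.0 468.0
```

>>> jog_arm(
  increments=[0, 0, 0, 32, -43, -5, 100, 0, 0, 0, 32, -43, -5, 100, 0, 0, 0, 32, -43, -5, 100, 0, 0, 0, 32, -43, -5, 100, 0, 0, 0, 32, -43, -5, 100, 0, 0, 0, 32, -43, -5, 100, 0, 0, 0, 32, -43, -5, 100, 0, 0, 0, 32, -43, -5, 100, 0, 0, 0, 32, -43, -5, 100, 0, 0, 0, 32, -43, -5, 100, 0, 0, 0, 32, -43, -5, 100, 0, 0, 0, 0, 0, 0, 100],
)

```text
t: 2.5
ee_pos: [380.9, -51.0, 253.8]
orientation: [3.112, 0.427, 0.003]
ft_force: [0.8, -0.9, -0.3]
width: 87.9
grasp_force: 0.0
```

```bash
cat > snap.py <<'E'
import sys,pickle
from workcell import get_obs,get_image,job,models
from h import *
o=get_obs();im=get_image("wrist");n=sys.argv[1]
cv2.imwrite(f"pics/{n}.png",im["pixels"]);pickle.dump((o,im),open(n+".pkl","wb"))
print(o["t"],o["ee_pos"].round(1),o["orientation"].round(4),"f",im["fx"],im["cx"],im["cy"],np.round(im["tool_from_camera"],2).tolist())
for t in sys.argv[2:]: print(t,[(np.round(d["centre"]).tolist(),round(d["p"],2)) for d in models.look_for(t,"wrist")][:3])
E
python3 snap.py w1 fixture keeper_knob guard roller
```

```text
2.5 [380.9 -51.  253.8] [3.1123e+00 4.2740e-01 2.6000e-03] f 325.19226210127806 282.5239765015936 207.5473424227364 [[0.0, 0.95, 0.3, 81.27], [1.0, -0.0, 0.0, -0.82], [0.0, 0.3, -0.95, -186.38], [0.0, 0.0, 0.0, 1.0]]
fixture [([478.0, 2.0, 13.0], 0.84)]
keeper_knob [([461.0, 73.0, 32.0], 0.92)]
guard [([478.0, 3.0, 10.0], 0.7)]
roller [([442.0, 184.0, 13.0], 0.92), ([448.0, 288.0, 32.0], 0.82), ([442.0, 399.0, 27.0], 0.67)]
```

View pics/w1.png

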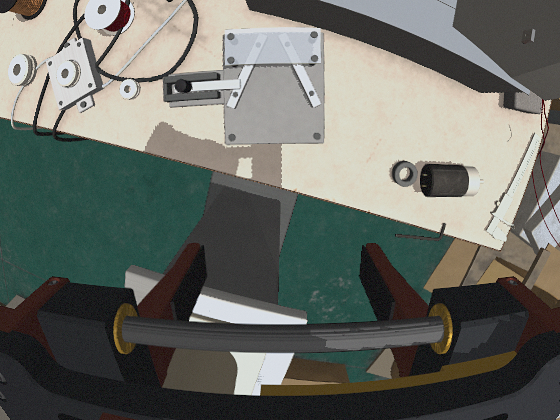

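The wrist view shows the fixture squarely: near bed corners at (226,143) and (325,143), guard corners at (222,29), (325,29) and (222,66), (325,65), knob at (183,86), and the roller in the mould at (68,72). I'll fit the poses.

```bash
cat > fit.py <<'E'
import pickle;from h import *
from scipy.optimize import least_squares
o,im=pickle.load(open("w1.pkl","rb"));t=dict(np.load("top0.npz"))
pts=[((222,29),(40,58,44)),((325,29.5),(40,-58,44)),((325,65),(-6,-58,44)),((222,66),(-6,58,44)),((226,143),(-108,66,12)),((325,143),(-108,-66,12)),((183,86),(-29,112,66))]
L=np.array([p[1] for p in pts],float);U=np.array([p[0] for p in pts],float)
W=lambda q:np.c_[q[0]+L[:,0]*np.cos(q[2])-L[:,1]*np.sin(q[2]),q[1]+L[:,0]*np.sin(q[2])+L[:,1]*np.cos(q[2]),L[:,2]]
r=least_squares(lambda q:(wproj(im,o,W(q))-U).ravel(),[517,-1,.27],x_scale=[1,1,.01],loss="soft_l1")
print(r.x.round(3),np.degrees(r.x[2]));print((wproj(im,o,W(r.x))-U).round(1).tolist())
a=o["orientation"];print("tool yaw",np.degrees(2*np.arctan2(a[1],a[0])))
print("roller",wray(im,o,[68,71],36))
g=cv2.resize(im["pixels"][0:170,0:360],None,fx=2.2,fy=2.2,interpolation=cv2.INTER_CUBIC)
for p in wproj(im,o,W(r.x)): cv2.circle(g,tuple(int(x*2.2+1) for x in p),2,(0,0,255),-1)
cv2.imwrite("pics/fit.png",g)
E
python3 fit.py
```

```text
[ 5.15462e+02 -3.17600e+00  2.72000e-01] 15.581199409364705
[[5.2, 0.4], [-1.5, -0.8], [-1.4, -0.2], [4.9, -0.7], [0.2, 2.0], [0.6, 1.9], [-4.2, -0.8]]
tool yaw 15.638490042348929
roller [[450.56955727 285.520313    36.        ]]
```

View pics/fit.png

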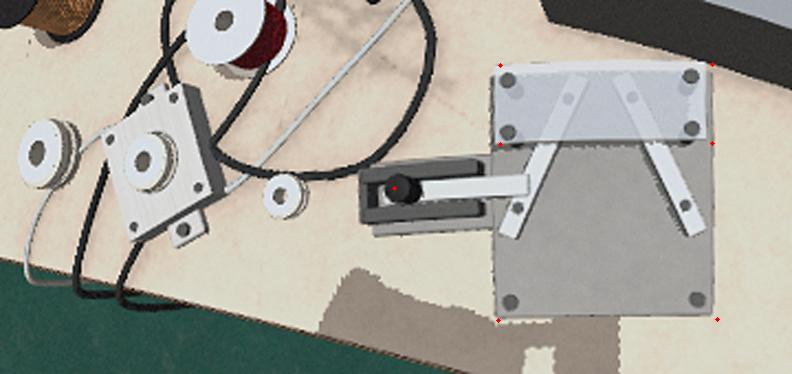

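```bash
sed -i 's/((222,29),(40,58,44)),//; s/((222,66),(-6,58,44)),//; s/(226,143)/(225,143.2)/; s/(325,143)/(324,143)/; s/(183,86)/(182,84)/;s/((325,29.5)/((324.3,28.5)/;s/((325,65)/((321.5,64.5)/' fit.py; python3 fit.py; python3 -c "
from h import *;t=dict(np.load('top0.npz'));f=lambda p:(p[0]/2.85+80,p[1]/2.85+60)
import pickle;o,im=pickle.load(open('w1.pkl','rb'))
g=cv2.cvtColor(im['pixels'],cv2.COLOR_BGR2GRAY)
print(wray(im,o,[[144/2.2-.3+1,160/2.2]],36))"
```

```text
[ 5.16603e+02 -2.58700e+00  2.62000e-01] 14.990881803262209
[[-0.7, -0.3], [1.8, -0.2], [0.1, 0.4], [0.6, 1.4], [-3.7, -0.8]]
tool yaw 15.638490042348929
roller [[450.56955727 285.520313    36.        ]]
[[447.72631657 288.40989493  36.        ]]
```

>>> jog_arm(
  increments=[0, 0, 0, 19.5, -38.5, 13, 75, 0, 0, 0, 19.5, -38.5, 13, 75, 0, 0, 0, 19.5, -38.5, 13, 75, 0, 0, 0, 19.5, -38.5, 13, 75, 0, 0, 0, 19.5, -38.5, 13, 75, 0, 0, 0, 19.5, -38.5, 13, 75, 0, 0, 0, 19.5, -38.5, 13, 75, 0, 0, 0, 19.5, -38.5, 13, 75, 0, 0, 0, 0, 0, 0, 75, 0, 0, 0, 0, 0, 0, 75],
)

```text
t: 4.0
ee_pos: [449.0, 282.8, 148.9]
orientation: [3.113, 0.415, -0.002]
ft_force: [-0.1, -0.1, 0.5]
width: 65.7
grasp_force: 0.0
```

```bash
python3 snap.py w2
```

```text
4.0 [449.  282.8 148.9] [ 3.1132e+00  4.1550e-01 -1.7000e-03] f 325.19226210127806 282.5239765015936 207.5473424227364 [[0.0, 0.95, 0.3, 81.26], [1.0, -0.0, 0.0, -0.81], [0.0, 0.3, -0.95, -186.38], [0.0, 0.0, 0.0, 1.0]]
```

View pics/w2.png

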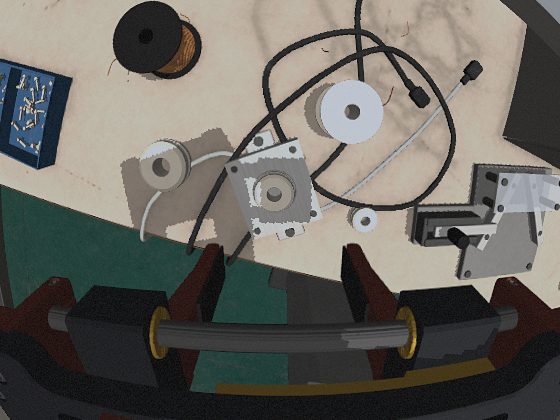

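The roller is at about (274,194), in the mould, between the larger and smaller look-alikes. I'll get its centre accurately.

```bash
python3 - <<'E'
import pickle;from h import *
o,im=pickle.load(open("w2.pkl","rb"))
c=im["pixels"][154:234,234:314];b=cv2.resize(c,None,fx=7,fy=7,interpolation=cv2.INTER_CUBIC)
g=cv2.GaussianBlur(cv2.cvtColor(b,cv2.COLOR_BGR2GRAY),(9,9),0)
for r0,r1 in [(35,75),(100,180)]:
    k=cv2.HoughCircles(g,cv2.HOUGH_GRADIENT,1,30,param1=80,param2=20,minRadius=r0,maxRadius=r1)
    for x,y,r in ([] if k is None else k[0][:3]):
        uv=(x/7+234-.43,y/7+154-.43);print(np.round(uv,1),r/7,wray(im,o,uv,36).round(1))
a=np.linspace(0,2*np.pi,120)
P0=wray(im,o,(274.5,194),36)[0];print(P0)
for P,col in [((*P0[:2],36),(0,0,255))]:
    for q in wproj(im,o,np.c_[P[0]+19.5*np.cos(a),P[1]+19.5*np.sin(a),np.full(120,36)]): cv2.circle(b,tuple(int((x-s+.43)*7) for x,s in zip(q,(234,154))),1,col,-1)
cv2.imwrite("pics/rol.png",b)
E
```

```text
[273.4 194.1] 7.142857 [[447.2 292.3  36. ]]
[277.1 192.1] 16.042858 [[450.1 289.4  36. ]]
[272.5 196.6] 22.4 [[444.6 292.5  36. ]]
[447.58889005 291.28566201  36.        ]
```

View pics/rol.png

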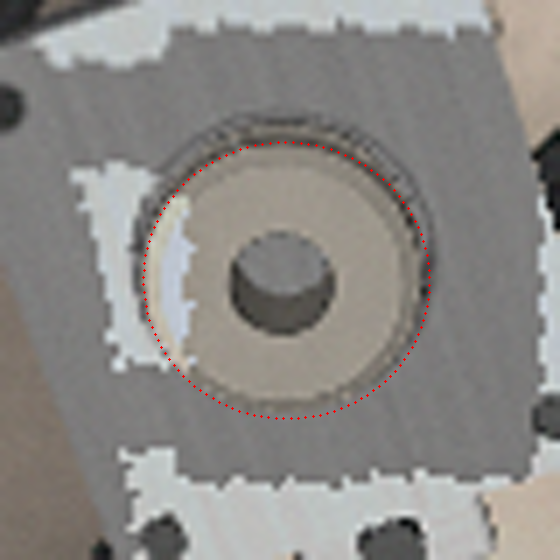

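>>> jog_arm(
  increments=[0, 0, 0, 0.7, -8.3, 37, 75, 0, 0, 0, 0, 0, 40, 75, 0, 0, 0, 0, 0, 25, 75, 0, 0, 0, 0, 0, 14, 75, 0, 0, 0, 0, 0, 0, 75, 0, 0, 0, 0, 0, 0, 75],
)

```text
t: 4.8
ee_pos: [448.2, 292.7, 34.2]
orientation: [-3.113, -0.417, -0.002]
ft_force: [1.5, -0.5, 0.3]
width: 66.2
grasp_force: 0.0
```

```bash
python3 -c "
from workcell import get_obs
for i in range(3):
  o=get_obs();print(o['t'],o['ee_pos'],o['qvel'].max())"
```

```text
4.8 [448.22893255 292.72811497  34.236713  ] 0.0037673455518079367
4.8 [448.22893255 292.72811497  34.236713  ] 0.0037673455518079367
4.8 [448.22893255 292.72811497  34.236713  ] 0.0037673455518079367
```

>>> jog_arm(
  increments=[0, 0, 0, 0, 0.7, 6.5, 75, 0, 0, 0, 0, 0, 0, 30, 0, 0, 0, 0, 0, 0, 10, 0, 0, 0, 0, 0, 0, 10, 0, 0, 0, 0, 0, 0, 10, 0, 0, 0, 0, 0, 0, 10, 0, 0, 0, 0, 0, 0, 10],
)

```text
t: 5.68
ee_pos: [447.6, 292.0, 26.7]
orientation: [-3.114, -0.418, -0.0]
ft_force: [-0.4, -0.1, -0.3]
width: 10.5
grasp_force: 0.0
```

The fingers closed to 10.5 mm without gripping anything, so I'll look.

```bash
python3 snap.py w3; python3 - <<'E'
import cv2
from workcell import get_image
s=get_image("side")["pixels"];w=cv2.imread("pics/w3.png")
a=cv2.resize(s[230:370,220:360],(400,400),interpolation=2);b=cv2.resize(w[100:300,170:370],(400,400),interpolation=2)
cv2.imwrite("pics/w3b.png",cv2.hconcat([a,b]))
E
```

```text
5.675 [447.6 292.   26.7] [-3.1137e+00 -4.1780e-01 -1.0000e-04] f 325.19226210127806 282.5239765015936 207.5473424227364 [[0.0, 0.95, 0.3, 81.26], [1.0, -0.0, 0.0, -0.82], [0.0, 0.3, -0.95, -186.38], [0.0, 0.0, 0.0, 1.0]]
```

View pics/w3b.png

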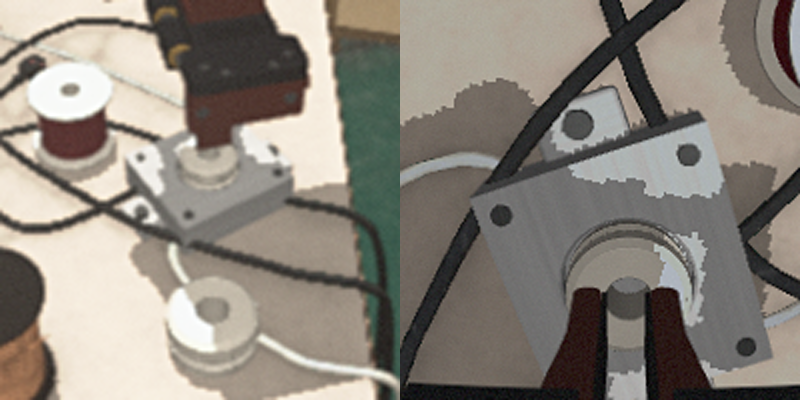

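```bash
python3 - <<'E'
import pickle;from h import *
o,im=pickle.load(open("w3.pkl","rb"))
print("tcp px",wproj(im,o,o["ee_pos"]))
D=im["depth"];T=np.array(im["tool_from_camera"]);W=R.from_rotvec(o["orientation"]).as_matrix()
def pt(im,o,u,v):
    D=im["depth"];p=np.array([u-im["cx"],v-im["cy"]]);r=np.hypot(*p);th=r/im["fx"];d=np.array([p[0]/r*np.sin(th),-p[1]/r*np.sin(th),-np.cos(th)]);c=d/np.cos(th)*D[v,u]
    W=R.from_rotvec(o["orientation"]).as_matrix();return (W@(T[:3,:3]@c+T[:3,3])+o["ee_pos"]).round(1),D[v,u]
for n,u,v in [("Ltip",262,255),("Rtip",303,255),("roller",268,234),("roller",305,238),("rollerR",310,250),("block",240,220),("table",190,160),("block",330,255)]: print(n,pt(im,o,u,v))
o2,im2=pickle.load(open("w2.pkl","rb"))
for n,u,v in [("roller",264,194),("roller",285,194),("roller",275,208),("block",250,180),("block",305,190),("table",200,110),("table",330,215)]: print(n,pt(im2,o2,u,v))
t=dict(np.load("top0.npz"));C=cloud(t)
for p in [(286,425),(272,440),(300,440),(286,452)]: print("top roller",C[int(p[1]/2.85+60),int(p[0]/2.85+80)].round(1))
for p in [(260,430),(310,430),(200,300)]: print("top blk",C[int(p[1]/2.85+60),int(p[0]/2.85+80)].round(1))
E
```

```text
tcp px [[283.97088578 242.5122569 ]]
Ltip (array([454.2, 305.4,  65.2]), np.float32(162.48825))
Rtip (array([459.6, 285.5,  65.2]), np.float32(162.4492))
roller (array([454.2, 303.5,  35.7]), np.float32(190.76302))
roller (array([457.4, 281.8,  35.7]), np.float32(191.52365))
rollerR (array([451.1, 276.8,  36.7]), np.float32(192.77492))
block (array([453.8, 322. ,  24. ]), np.float32(200.58754))
table (array([ 4.774e+02,  3.662e+02, -1.000e-01]), np.float32(213.29424))
block (array([445.6, 260.5,  24. ]), np.float32(207.72646))
roller (array([445.1, 301. ,  36.5]), np.float32(309.10144))
roller (array([450.6, 281.8,  37.7]), np.float32(307.83664))
roller (array([434.2, 287.2,  35.9]), np.float32(313.88785))
block (array([451.7, 317.7,  23.3]), np.float32(318.38727))
block (array([456.3, 262.7,  24.3]), np.float32(320.48102))
table (array([505.5, 387.7,   0. ]), np.float32(319.5553))
table (array([430.7, 224.7,  -0.9]), np.float32(354.85654))
top roller [464.8 292.1  37.1]
top roller [450.4 304.4  35.6]
top roller [452.9 278.   31.6]
top roller [440.9 290.4  31.4]
top blk [464.6 319.2  24.9]
top blk [467.2 272.6  23.7]
top blk [604.9 401.5   2.6]
```

```bash
python3 - <<'E'
import pickle;from h import *
o,im=pickle.load(open("w3.pkl","rb"));T=np.array(im["tool_from_camera"])
D=im["depth"];v,u=np.indices(D.shape);p=np.stack([u-im["cx"],v-im["cy"]],-1);r=np.hypot(p[...,0],p[...,1])+1e-9;th=r/im["fx"]
d=np.stack([p[...,0]/r*np.tan(th),-p[...,1]/r*np.tan(th),-np.ones_like(r)],-1)*D[...,None]
P=d@T[:3,:3].T+T[:3,3]   # tool frame
for c in (264,268,272,296,300,304):
    print(c,[tuple(P[rr,c].round(0).astype(int)) for rr in range(238,262,2)])
print(im["pixels"][250,255:315,2])
E
```

```text
264 [(np.int64(7), np.int64(-12), np.int64(-10)), (np.int64(6), np.int64(-12), np.int64(-10)), (np.int64(5), np.int64(-12), np.int64(-10)), (np.int64(10), np.int64(-11), np.int64(-26)), (np.int64(10), np.int64(-11), np.int64(-28)), (np.int64(10), np.int64(-11), np.int64(-31)), (np.int64(10), np.int64(-11), np.int64(-33)), (np.int64(10), np.int64(-10), np.int64(-35)), (np.int64(10), np.int64(-10), np.int64(-37)), (np.int64(10), np.int64(-10), np.int64(-40)), (np.int64(10), np.int64(-10), np.int64(-41)), (np.int64(10), np.int64(-10), np.int64(-44))]
268 [(np.int64(7), np.int64(-9), np.int64(-10)), (np.int64(6), np.int64(-9), np.int64(-10)), (np.int64(5), np.int64(-9), np.int64(-10)), (np.int64(10), np.int64(-9), np.int64(-25)), (np.int64(10), np.int64(-9), np.int64(-29)), (np.int64(10), np.int64(-9), np.int64(-30)), (np.int64(10), np.int64(-8), np.int64(-32)), (np.int64(10), np.int64(-8), np.int64(-35)), (np.int64(10), np.int64(-8), np.int64(-38)), (np.int64(9), np.int64(-8), np.int64(-39)), (np.int64(10), np.int64(-8), np.int64(-42)), (np.int64(10), np.int64(-8), np.int64(-44))]
272 [
[... 1661 characters left out ...]
(-9)), (np.int64(5), np.int64(12), np.int64(-11)), (np.int64(10), np.int64(11), np.int64(-25)), (np.int64(10), np.int64(11), np.int64(-29)), (np.int64(10), np.int64(10), np.int64(-31)), (np.int64(10), np.int64(10), np.int64(-33)), (np.int64(11), np.int64(10), np.int64(-36)), (np.int64(10), np.int64(10), np.int64(-38)), (np.int64(10), np.int64(10), np.int64(-40)), (np.int64(10), np.int64(10), np.int64(-43)), (np.int64(10), np.int64(10), np.int64(-44))]
[109  61  39  41  42  45  45  44  40  39  38  40  46  40  41  31  17  18
  39  70  66  68  67  72  71  72  75  74  79  76  76  78  78  79  79  77
  82  48   5  19  25  39  43  46  39  46  47  38  41  37  40  40  43  34
  66 145 175 165 144 176]
```

```bash
python3 - <<'E'
from workcell import get_image,get_obs
from h import *
print(get_obs()["ee_pos"])
for n in ("side","top"):
    im=get_image(n);C=cloud(im);X=C-[447.6,292,0]
    m=(im["depth"]>0)&(np.hypot(X[...,0],X[...,1])<28)&(X[...,2]>26)&(X[...,2]<110)
    print(n,np.histogram(C[m][:,2],bins=range(26,111,4)))
    red=m&(im["pixels"].max(-1)<100);print("dark",np.histogram(C[red][:,2],bins=range(26,111,4))[0])
E
```

```text
[447.59327455 291.94540235  26.67296284]
side (array([ 38,  58, 139,   4,   0,   0,   7,  17,  27,  17,  11,   0,   0,
         0,   0,   0,   0,   0,   0,   0,   0]), array([ 26,  30,  34,  38,  42,  46,  50,  54,  58,  62,  66,  70,  74,
        78,  82,  86,  90,  94,  98, 102, 106, 110]))
dark [ 0  0  0  0  0  0  0 15 25 16 11  0  0  0  0  0  0  0  0  0  0]
top (array([0, 0, 0, 0, 0, 0, 0, 0, 0, 0, 0, 0, 0, 0, 0, 0, 0, 0, 0, 0, 0]), array([ 26,  30,  34,  38,  42,  46,  50,  54,  58,  62,  66,  70,  74,
        78,  82,  86,  90,  94,  98, 102, 106, 110]))
dark [0 0 0 0 0 0 0 0 0 0 0 0 0 0 0 0 0 0 0 0 0]
```

The side camera confirms it: the fingertips really end about 25 mm above the reported TCP, at z≈52 instead of 27. I'll allow for that, so I open first, then go 24 mm lower.

>>> jog_arm(
  increments=[0, 0, 0, 0, 0, 0, 75, 0, 0, 0, 0, 0, 0, 75, 0, 0, 0, 0, 0, 0, 75, 0, 0, 0, 0, 0, 0, 75, 0, 0, 0, 0, 0, 0, 75, 0, 0, 0, 0, 0, 10, 75, 0, 0, 0, 0, 0, 8, 75, 0, 0, 0, 0, 0, 3, 75, 0, 0, 0, 0, 0, 3, 75, 0, 0, 0, 0, 0, 0, 75],
)

```text
t: 7.12
ee_pos: [447.5, 291.9, 2.5]
orientation: [3.114, 0.418, -0.001]
ft_force: [0.4, 0.7, 0.3]
width: 66.1
grasp_force: 0.0
```

```bash
python3 - <<'E'
from workcell import get_image,get_obs
from h import *
o=get_obs();print(o["ee_pos"],o["width"],o["ft_force"])
im=get_image("side");C=cloud(im);W=R.from_rotvec(o["orientation"]).as_matrix();L=(C-o["ee_pos"])@W
m=(im["depth"]>0)&(abs(L[...,0])<14)&(abs(L[...,1])>28)&(abs(L[...,1])<50)&(C[...,2]>25.5)&(C[...,2]<60)
print(np.histogram(C[m][:,2],bins=range(24,61,2)))
q=L[m];
for s in(-1,1): k=q[:,1]*s>0;print(s,k.sum(),q[k].min(0) if k.any() else 0,q[k].max(0) if k.any() else 0)
E
```

```text
[447.49056841 291.88619834   2.45969101] 66.11216679886633 [0.41099016 0.73511539 0.27745287]
(array([ 1,  0,  8,  6, 14, 12,  9, 10,  6, 14, 15, 10, 12, 12,  8, 11, 10,
        9]), array([24, 26, 28, 30, 32, 34, 36, 38, 40, 42, 44, 46, 48, 50, 52, 54, 56,
       58, 60]))
-1 167 [-11.45864266 -43.90323442 -57.39671256] [ 13.32203897 -36.26566044 -23.28549026]
1 0 0 0
```

Tip now at about 27. Closing.

>>> jog_arm(
  increments=[0, 0, 0, 0, 0, 0, 40, 0, 0, 0, 0, 0, 0, 20, 0, 0, 0, 0, 0, 0, 20, 0, 0, 0, 0, 0, 0, 20, 0, 0, 0, 0, 0, 0, 20, 0, 0, 0, 0, 0, 0, 20],
)

```text
t: 7.92
ee_pos: [447.7, 292.0, 2.8]
orientation: [-3.114, -0.418, -0.0]
ft_force: [0.4, -0.6, 1.7]
width: 36.9
grasp_force: 30.0
```

>>> jog_arm(
  increments=[0, 0, 0, 0, 0, -4, 20, 0, 0, 0, 0, 0, -10, 20, 0, 0, 0, 0, 0, -20, 20, 0, 0, 0, 0, 0, -30, 20, 0, 0, 0, 0, 0, -30, 20, 0, 0, 0, 0, 0, -10, 20, 0, 0, 0, 0, 0, 0, 20],
)

```text
t: 8.8
ee_pos: [447.8, 292.1, 107.2]
orientation: [-3.113, -0.418, -0.002]
ft_force: [-0.5, -0.1, -0.0]
width: 37.0
grasp_force: 30.0
```

```bash
python3 snap.py w4; python3 - <<'E'
import cv2
from workcell import get_image
s=get_image("side")["pixels"];w=cv2.imread("pics/w4.png")
a=cv2.resize(s[200:340,220:360],(400,400),interpolation=2);b=cv2.resize(w[120:320,180:380],(400,400),interpolation=2)
cv2.imwrite("pics/w4b.png",cv2.hconcat([a,b]))
E
```

```text
8.8 [447.8 292.1 107.2] [-3.1131e+00 -4.1780e-01 -1.9000e-03] f 325.19226210127806 282.5239765015936 207.5473424227364 [[0.0, 0.95, 0.3, 81.26], [1.0, -0.0, 0.0, -0.81], [0.0, 0.3, -0.95, -186.38], [0.0, 0.0, 0.0, 1.0]]
```

View pics/w4b.png

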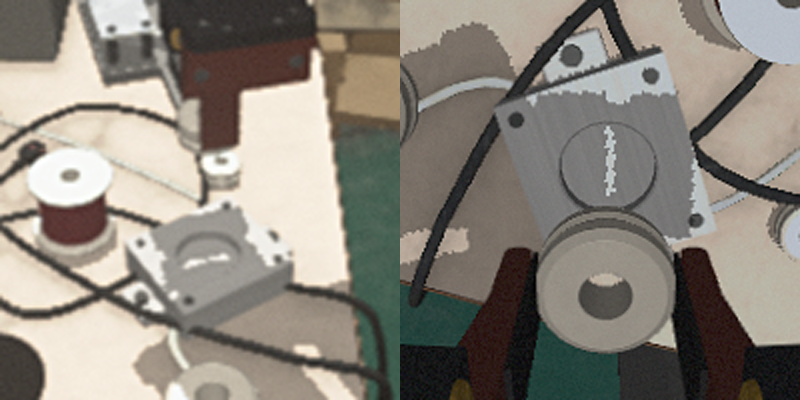

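The roller is held level and the cavity is empty. I'm moving to the mouth.

>>> jog_arm(
  increments=[0, 0, 0, -11.5, 43.2, 0, 20, 0, 0, 0, -11.5, 43.2, 0, 20, 0, 0, 0, -11.5, 43.2, 0, 20, 0, 0, 0, -11.5, 43.2, 0, 20, 0, 0, 0, -11.5, 43.2, 0, 20, 0, 0, 0, -11.5, 43.2, 0, 20, 0, 0, 0, -11.5, 43.2, 0, 20, 0, 0, 0, 0, 0, 30, 20, 0, 0, 0, 0, 0, 30, 20, 0, 0, 0, 0, 0, 25, 20, 0, 0, 0, 0, 0, 0, 20, 0, 0, 0, 0, 0, 0, 20],
)

```text
t: 10.4
ee_pos: [449.6, -20.9, 21.7]
orientation: [-3.114, -0.418, 0.001]
ft_force: [0.2, 0.7, -1.2]
width: 36.9
grasp_force: 30.0
```

```bash
python3 snap.py w5; python3 - <<'E'
import cv2
w=cv2.imread("pics/w5.png");cv2.imwrite("pics/w5b.png",cv2.resize(w[60:320,100:440],None,fx=2.3,fy=2.3,interpolation=2))
E
```

```text
10.4 [449.6 -20.9  21.7] [-3.1135e+00 -4.1800e-01  1.0000e-03] f 325.19226210127806 282.5239765015936 207.5473424227364 [[0.0, 0.95, 0.3, 81.26], [1.0, -0.0, 0.0, -0.82], [0.0, 0.3, -0.95, -186.38], [0.0, 0.0, 0.0, 1.0]]
```

View pics/w5b.png

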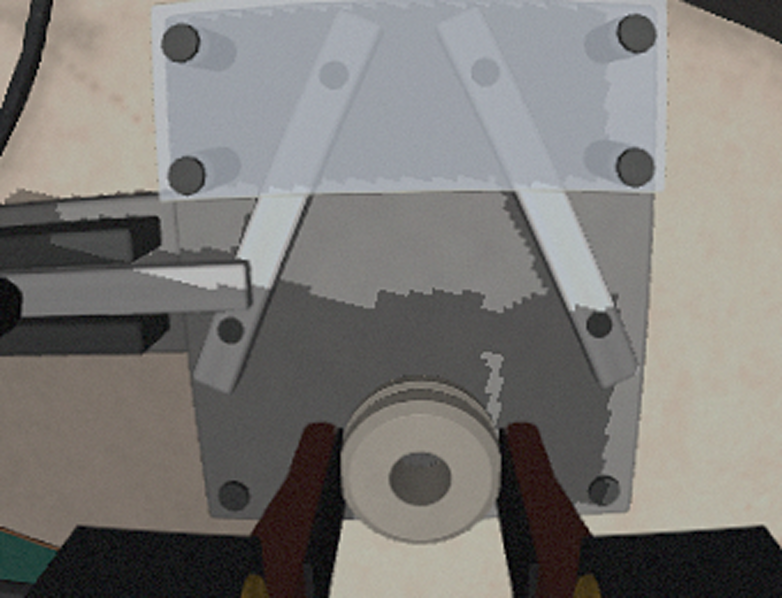

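The roller is held in front of the guides, centred between them. Guard corners are at crop (165,200) and (663,190), near bed corners at (212,518) and (628,512). I'll refit from this view.

```bash
python3 - <<'E'
import pickle;from h import *
from scipy.optimize import least_squares
o,im=pickle.load(open("w5.pkl","rb"))
pts=[((165,200),(-6,58,44)),((664,190),(-6,-58,44)),((154,6),(40,58,44)),((666,2),(40,-58,44)),((212,518),(-108,66,12)),((628,512),(-108,-66,12))]
L=np.array([p[1] for p in pts],float);U=np.array([p[0] for p in pts])/2.3+[100,60]
W=lambda q,L=L:np.c_[q[0]+L[:,0]*np.cos(q[2])-L[:,1]*np.sin(q[2]),q[1]+L[:,0]*np.sin(q[2])+L[:,1]*np.cos(q[2]),L[:,2]]
r=least_squares(lambda q:(wproj(im,o,W(q))-U).ravel(),[517,-1,.27],x_scale=[1,1,.01],loss="soft_l1")
print(r.x[:2].round(1),np.degrees(r.x[2]),(wproj(im,o,W(r.x))-U).round(1).tolist())
print("tool yaw",np.degrees(2*np.arctan2(o["orientation"][1],o["orientation"][0])))
c,s=np.cos(r.x[2]),np.sin(r.x[2]);d=o["ee_pos"][:2]-r.x[:2];print("tcp in fixture",d@[c,s],d@[-s,c])
print("bore world",wray(im,o,[420/2.3+100,478/2.3+60],21.7+33.4))
E
```

```text
[5.162e+02 1.000e-01] 16.271412552740397 [[-2.6, 0.7], [1.7, 1.1], [-1.9, -1.5], [1.7, -4.4], [-1.2, 0.6], [1.7, 0.6]]
tool yaw -344.70679947893416
tcp in fixture -69.87063459442902 -1.4528842511033477
bore world [[449.21574231 -20.1418022   55.1       ]]
```

>>> jog_arm(
  increments=[0, 0, 0, 0, 0, 12, 20, 0, 0, 0, 0, 0, 6, 20, 0, 0, 0, 0, 0, 2, 20, 0, 0, 0, 0, 0, 1, 20, 0, 0, 0, 0, 0, 0, 20],
)

```text
t: 11.08
ee_pos: [449.7, -21.0, 0.7]
orientation: [3.114, 0.418, 0.0]
ft_force: [0.5, 0.3, -0.5]
width: 36.8
grasp_force: 30.0
```

>>> jog_arm(
  increments=[0, 0, 0, 0, 0, 0.6, 20, 0, 0, 0, 0, 0, 0, 20],
)

```text
t: 11.32
ee_pos: [449.8, -21.0, 0.2]
orientation: [3.114, 0.418, 0.0]
ft_force: [-0.7, -0.1, 0.6]
width: 37.0
grasp_force: 30.0
```

>>> jog_arm(
  increments=[0, 0, 0, 0, 0, 0.6, 20, 0, 0, 0, 0, 0, 0, 20, 0, 0, 0, 0, 0, 0, 20],
)

```text
t: 11.7
ee_pos: [449.8, -21.0, -0.3]
orientation: [3.114, 0.418, 0.0]
ft_force: [-0.4, -0.1, 5.4]
width: 36.8
grasp_force: 30.1
```

>>> jog_arm(
  increments=[0, 0, 0, 0, 0, 0, 50, 0, 0, 0, 0, 0, 0, 60, 0, 0, 0, 0, 0, 0, 60, 0, 0, 0, 0, 0, -15, 60, 0, 0, 0, 0, 0, -25, 60, 0, 0, 0, -22, 0, 0, 60, 0, 0, 0, -23, 0, 0, 10, 0, 0, 0, 0, 0, 0, 0, 0, 0, 0, 0, 0, 0, 0, 0, 0, 0, 0, 0, 0, 0, 0, 0, 0, 0, 0, 0, 0, 0, 0, 0, 0, 0, 0],
)

```text
invalid input
```

```bash
python3 snap.py w6; python3 - <<'E'
import cv2
w=cv2.imread("pics/w6.png");cv2.imwrite("pics/w6b.png",cv2.resize(w[60:320,100:440],None,fx=2.3,fy=2.3,interpolation=2))
E
```

```text
11.7 [ 4.498e+02 -2.100e+01 -3.000e-01] [3.1136e+00 4.1790e-01 5.0000e-04] f 325.19226210127806 282.5239765015936 207.5473424227364 [[0.0, 0.95, 0.3, 81.26], [1.0, -0.0, 0.0, -0.82], [0.0, 0.3, -0.95, -186.38], [0.0, 0.0, 0.0, 1.0]]
```

View pics/w6b.png

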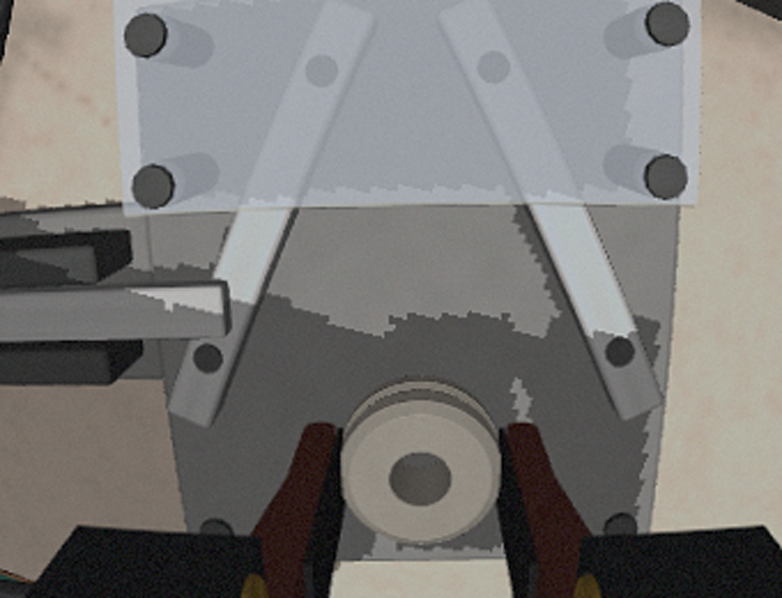

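The move was refused because I miscounted a row, so the roller is still held, on the bed. I've used all my pictures and will go on by numbers.

>>> jog_arm(
  increments=[0, 0, 0, 0, 0, 0, 50, 0, 0, 0, 0, 0, 0, 60, 0, 0, 0, 0, 0, 0, 60, 0, 0, 0, 0, 0, -15, 60, 0, 0, 0, 0, 0, -25, 60, 0, 0, 0, -22, 0, 0, 60, 0, 0, 0, -23, 0, 0, 10, 0, 0, 0, 0, 0, 0, 0, 0, 0, 0, 0, 0, 0, 0, 0, 0, 0, 0, 0, 0, 0, 0, 0, 0, 0, 0, 0, 0, 0, 0, 0, 0, 0, 0, 0],
)

```text
t: 13.25
ee_pos: [406.5, -32.8, 39.4]
orientation: [3.114, 0.418, -0.0]
ft_force: [0.3, 1.1, 0.5]
width: 0.4
grasp_force: 0.0
```

```bash
cat > rol.py <<'E'
# roller top: cluster of depth points at z~33 over the bed, in fixture frame; from the named camera
import sys
from workcell import get_obs,get_image
from h import *
F=np.array([516.3,-1.]);y=np.radians(15.5);A=np.array([[np.cos(y),np.sin(y)],[-np.sin(y),np.cos(y)]])
o=get_obs();print(o["t"],"tcp fix",(A@(o["ee_pos"][:2]-F)).round(1),o["ee_pos"][2].round(1),"w",o["width"].round(1),"F",o["ft_force"].round(1))
im=get_image("wrist");D=im["depth"];T=np.array(im["tool_from_camera"])
v,u=np.indices(D.shape);p=np.stack([u-im["cx"],v-im["cy"]],-1);r=np.hypot(p[...,0],p[...,1])+1e-9;th=np.minimum(r/im["fx"],1.4)
d=np.stack([p[...,0]/r*np.tan(th),-p[...,1]/r*np.tan(th),-np.ones_like(r)],-1)*D[...,None]
P=(d@T[:3,:3].T+T[:3,3])@R.from_rotvec(o["orientation"]).as_matrix().T+o["ee_pos"]
Q=np.concatenate([(P[...,:2]-F)@A.T,P[...,2:]],-1)
def box(n,x0,x1,y0,y1,z0,z1):
    m=(D>0)&(Q[...,0]>x0)&(Q[...,0]<x1)&(Q[...,1]>y0)&(Q[...,1]<y1)&(Q[...,2]>z0)&(Q[...,2]<z1);k=Q[m]
    if len(k)>5: print(n,len(k),"min",np.percentile(k,1,0).round(1),"max",np.percentile(k,99,0).round(1),"mean",k.mean(0).round(1))
    else: print(n,"none")
box("roller",-100,30,-32,32,30,36);box("bar",-36,-22,-25,60,31,37);box("knob",-40,-18,30,130,60,69)
E
python3 rol.py
```

```text
Traceback (most recent call last):
  File "rol.py", line 6, in <module>
    o=get_obs();print(o["t"],"tcp fix",(A@(o["ee_pos"][:2]-F)).round(1),o["ee_pos"][2].round(1),"w",o["width"].round(1),"F",o["ft_force"].round(1))
                                                                                                    ^^^^^^^^^^^^^^^^
AttributeError: 'float' object has no attribute 'round'
```

```bash
sed -i 's/o\["width"\].round(1)/round(o["width"],1)/' rol.py; python3 rol.py
```

```text
13.25 tcp fix [-114.3   -1.3] 39.4 w 0.4 F [0.3 1.1 0.5]
roller 2625 min [-87.6 -18.5  30.2] max [-51.8  17.5  34.3] mean [-69.3  -0.5  32.5]
bar 580 min [-35.4  41.8  31.8] max [-23.8  59.6  35.5] mean [-29.6  50.6  33.8]
knob 584 min [-37.6 100.7  60.3] max [-22.9 116.   67.3] mean [-30.3 107.1  65. ]
```

The roller stands flat at (-69.3, -0.5) in the fixture frame. I lower behind it and push.

>>> jog_arm(
  increments=[0, 0, 0, 0, -0.8, 25, 0, 0, 0, 0, 0, 0, 20, 0, 0, 0, 0, 0, 0, 3, 0, 0, 0, 0, 12, 0, 0, 0, 0, 0, 0, 8, 0, 0, 0, 0, 0, 0, 8, 0, 0, 0, 0, 0, 0, 8, 0, 0, 0, 0, 0, 0, 8, 0, 0, 0, 0, 0, 0, 8, 0, 0, 0, 0, 0, 0, 8, 0, 0, 0, 0, 0, 0, 8, 0, 0, 0, 0, 0, 0, 0, 0, 0, 0],
)

```text
t: 14.8
ee_pos: [472.5, -14.0, -8.5]
orientation: [3.114, 0.418, 0.001]
ft_force: [0.1, -0.6, -0.1]
width: 0.3
grasp_force: 0.0
```

```bash
python3 rol.py
```

```text
14.8 tcp fix [-45.7  -0.9] -8.5 w 0.3 F [ 0.1 -0.6 -0.1]
roller 2775 min [-37.3 -17.   30.3] max [-9.2 19.3 35.1] mean [-21.8   1.   32.6]
bar 2028 min [-35.9 -13.9  31.1] max [-22.2  59.4  35.9] mean [-28.   20.6  33.2]
knob 634 min [-35.2 100.4  60.2] max [-22.3 115.5  67.1] mean [-28.1 106.4  64.6]
```

>>> jog_arm(
  increments=[0, 0, 0, 6, 0, 0, 0, 0, 0, 0, 4, 0, 0, 0, 0, 0, 0, 2, 0, 0, 0, 0, 0, 0, 0, 0, 0, 0, 0, 0, 0, 0, 0, 0, 0],
)

```text
t: 15.48
ee_pos: [483.1, -11.0, -8.5]
orientation: [-3.114, -0.418, 0.0]
ft_force: [-0.1, -0.5, -0.2]
width: 0.4
grasp_force: 0.0
```

>>> jog_arm(
  increments=[0, 0, 0, 2, 0, 0, 0, 0, 0, 0, 0, 0, 0, 0, 0, 0, 0, 0, 0, 0, 0],
)

```text
t: 15.85
ee_pos: [485.2, -10.4, -8.5]
orientation: [-3.114, -0.418, -0.0]
ft_force: [-1.0, 0.4, 0.2]
width: 0.8
grasp_force: 0.0
```

```bash
python3 rol.py
```

```text
15.85 tcp fix [-32.5  -0.8] -8.5 w 0.8 F [-1.   0.4  0.2]
roller 1300 min [-24.5 -14.8  30.3] max [-9.9 16.3 35.5] mean [-16.1   0.5  32.7]
bar 961 min [-35.1  -8.3  31.1] max [-22.1  59.7  36.6] mean [-27.4  39.3  33.7]
knob 142 min [-34.3 100.2  60.1] max [-22.1 111.2  64.5] mean [-27.6 103.   61.9]
```

>>> jog_arm(
  increments=[0, 0, 0, 1.5, 0, 0, 0, 0, 0, 0, 0, 0, 0, 0, 0, 0, 0, 0, 0, 0, 0],
)

```text
t: 16.27
ee_pos: [486.6, -10.0, -8.5]
orientation: [-3.114, -0.418, -0.0]
ft_force: [-0.1, -0.7, 0.1]
width: 0.5
grasp_force: 0.0
```

>>> jog_arm(
  increments=[0, 0, 0, 1, 0, 0, 0, 0, 0, 0, 0, 0, 0, 0, 0, 0, 0, 0, 0, 0, 0],
)

```text
t: 16.65
ee_pos: [487.6, -9.8, -8.5]
orientation: [-3.114, -0.418, -0.0]
ft_force: [-0.3, 0.4, -0.6]
width: 0.5
grasp_force: 0.0
```

>>> jog_arm(
  increments=[0, 0, 0, 1, 0, 0, 0, 0, 0, 0, 0, 0, 0, 0, 0, 0, 0, 0, 0, 0, 0],
)

```text
t: 17.02
ee_pos: [488.5, -9.5, -8.5]
orientation: [-3.114, -0.418, 0.0]
ft_force: [-0.0, -0.4, -0.3]
width: 0.4
grasp_force: 0.1
```

>>> jog_arm(
  increments=[0, 0, 0, 1, 0, 0, 0, 0, 0, 0, 0, 0, 0, 0, 0, 0, 0, 0, 0, 0, 0],
)

```text
t: 17.4
ee_pos: [489.6, -9.3, -8.5]
orientation: [3.114, 0.418, 0.0]
ft_force: [0.2, -0.2, -0.3]
width: 0.6
grasp_force: 0.1
```

>>> jog_arm(
  increments=[0, 0, 0, 1, 0, 0, 0, 0, 0, 0, 0, 0, 0, 0, 0, 0, 0, 0, 0, 0, 0],
)

```text
t: 17.77
ee_pos: [490.0, -9.0, -8.6]
orientation: [-3.114, -0.418, 0.001]
ft_force: [-2.1, -0.9, 2.0]
width: 0.8
grasp_force: 1.3
```

```bash
python3 rol.py
```

```text
17.775 tcp fix [-27.5  -0.7] -8.6 w 0.8 F [-2.1 -0.9  2. ]
roller 647 min [-20.6 -10.4  30.1] max [-10.5  13.7  35.8] mean [-14.6   1.1  32.7]
bar 721 min [-35.   41.8  31.3] max [-23.2  59.7  35.2] mean [-28.5  50.3  33.6]
knob 110 min [-34.2 100.4  60. ] max [-24.2 104.3  64.9] mean [-28.9 101.8  62.1]
```

Contact is starting to build up. Small steps to reach 5–10 N.

>>> jog_arm(
  increments=[0, 0, 0, 0.6, 0, 0, 0, 0, 0, 0, 0, 0, 0, 0, 0, 0, 0, 0, 0, 0, 0],
)

```text
t: 18.2
ee_pos: [490.1, -8.9, -8.7]
orientation: [-3.113, -0.418, 0.003]
ft_force: [-5.3, -1.1, 3.8]
width: 0.2
grasp_force: 2.5
```

>>> jog_arm(
  increments=[0, 0, 0, 0.6, 0, 0, 0, 0, 0, 0, 0, 0, 0, 0, 0, 0, 0, 0, 0, 0, 0],
)

```text
t: 18.58
ee_pos: [490.1, -8.8, -8.7]
orientation: [-3.113, -0.418, 0.004]
ft_force: [-6.2, -1.8, 3.3]
width: 0.4
grasp_force: 3.2
```

>>> jog_arm(
  increments=[0, 0, 0, 0.8, 0, 0, 0, 0, 0, 0, 0, 0, 0, 0, 0, 0, 0, 0, 0, 0, 0],
)

```text
t: 18.95
ee_pos: [490.2, -8.7, -8.8]
orientation: [-3.113, -0.418, 0.006]
ft_force: [-7.8, -1.9, 4.7]
width: 0.8
grasp_force: 4.1
```

Fully home at about 8 N. Now I retreat, lift, and go to the +y side of the knob.

>>> jog_arm(
  increments=[0, 0, 0, -5, 0, 0, 0, 0, 0, 0, -12, 0, 0, 0, 0, 0, 0, -13, 0, 0, 0, 0, 0, 0, 0, 0, -40, 0, 0, 0, 0, 0, 0, -45, 0, 0, 0, 0, 8, -50, 0, 0, 0, 0, 0, 8, -50, 0, 0, 0, 0, 0, 8, -50, 0, 0, 0, 0, 0, 0, 0, 0, 0, 0, 0, 0, 0, 0, 0, 0],
)

```text
t: 20.2
ee_pos: [446.6, 134.2, 76.4]
orientation: [3.113, 0.419, -0.0]
ft_force: [0.2, 0.2, -0.5]
width: 0.2
grasp_force: 0.0
```

```bash
python3 rol.py
```

```text
20.2 tcp fix [-31.1 148.9] 76.4 w 0.2 F [ 0.2  0.2 -0.5]
roller 217 min [-17.3 -10.7  30.2] max [-8.7 15.7 34.1] mean [-12.2   2.9  32.4]
bar 299 min [-34.9  42.3  31.4] max [-23.5  59.8  35.3] mean [-28.9  51.2  33.8]
knob 442 min [-37.  101.8  60.4] max [-22.6 116.4  67.2] mean [-29.2 109.5  65.3]
```

>>> jog_arm(
  increments=[0, 0, 0, 1.5, 0, 30, 0, 0, 0, 0, 0, 0, 25, 0, 0, 0, 0, 0, 10, 0, 0, 0, 0, 0, 0, 6, 0, 0, 0, 0, 0, 0, 7, 0, 0, 0, 0, 0, 0, 7, 0, 0, 0, 0, 0, 0, 7, 0, 0, 0, 0, 0, 0, 7, 0, 0, 0, 0, 0, 0, 7, 0, 0, 0, 0, 0, 0, 7, 0, 0, 0, 0, 0, 0, 7, 0, 0, 0, 0, 0, 0, 0, 0, 0],
)

```text
t: 21.75
ee_pos: [465.5, 71.7, 21.4]
orientation: [3.114, 0.417, -0.001]
ft_force: [-0.3, 0.3, 0.6]
width: 0.5
grasp_force: 0.0
```

```bash
python3 rol.py
```

```text
21.75 tcp fix [-29.5  83.7] 21.4 w 0.5 F [-0.3  0.3  0.6]
roller 1275 min [-34.6  -9.2  30.3] max [-9.3 31.5 35.1] mean [-23.9  12.6  33.3]
bar 1745 min [-34.9   0.9  31.4] max [-22.8  58.9  35.2] mean [-28.4  30.6  33.7]
knob 978 min [-36.3  59.9  60.2] max [-19.   93.1  68.5] mean [-25.4  72.   64.9]
```

>>> jog_arm(
  increments=[0, 0, 0, 0, 5, 0, 0, 0, 0, 0, 0, 5, 0, 0, 0, 0, 0, 0, 3, 0, 0, 0, 0, 0, 0, 0, 0, 0],
)

```text
t: 22.3
ee_pos: [469.1, 59.5, 21.5]
orientation: [3.114, 0.417, 0.0]
ft_force: [-0.2, -0.5, 0.3]
width: 0.3
grasp_force: 0.0
```

```bash
python3 rol.py
```

```text
22.3 tcp fix [-29.3  70.9] 21.5 w 0.3 F [-0.2 -0.5  0.3]
roller 1689 min [-34.7 -11.6  30.3] max [-9.8 31.4 35.2] mean [-24.9   9.   33.3]
bar 1870 min [-34.8 -11.3  31.2] max [-22.7  58.6  35.2] mean [-28.1  20.6  33.6]
knob 969 min [-36.3  47.5  60.1] max [-18.8  80.2  68.7] mean [-25.2  59.5  64.8]
```

>>> jog_arm(
  increments=[0, 0, 0, 0, 2, 0, 0, 0, 0, 0, 0, 2, 0, 0, 0, 0, 0, 0, 1, 0, 0, 0, 0, 0, 0, 0, 0, 0, 0, 0, 0, 0, 0, 0, 0],
)

```text
t: 22.98
ee_pos: [470.2, 56.1, 21.6]
orientation: [-3.112, -0.417, 0.0]
ft_force: [-1.5, 10.8, 0.5]
width: 0.3
grasp_force: 5.3
```

The stop is reached at 10.8 N, where expected. I retreat to +y, lift clear and check.

>>> jog_arm(
  increments=[0, 0, 0, 0, -4, 0, 0, 0, 0, 0, 0, -20, 0, 0, 0, 0, 0, 0, -25, 0, 0, 0, 0, 0, 0, 0, -40, 0, 0, 0, 0, 0, 0, -50, 0, 0, 0, 0, -25, 0, -30, 0, 0, 0, 0, -25, 25, 0, 0, 0, 0, 0, -25, 25, 0, 0, 0, 0, 0, 0, 0, 0, 0, 0, 0, 0, 0, 0, 0, 0],
)

```text
t: 24.22
ee_pos: [398.9, 34.3, 141.7]
orientation: [3.114, 0.417, 0.002]
ft_force: [-0.6, -1.0, 0.6]
width: 0.3
grasp_force: 0.0
```

```bash
sed -i 's/box("roller",-100,30,-32,32,30,36)/box("roller",-22,-7,-21,21,31,35);box("tip",-34,-24,-30,20,32,36)/' rol.py; python3 rol.py; python3 - <<'E'
from workcell import get_image,get_obs,models
from h import *
im=get_image("side");C=cloud(im);y=np.radians(15.5);A=np.array([[np.cos(y),np.sin(y)],[-np.sin(y),np.cos(y)]])
for n in ("bobbin","ferrite","gear_motor"): print(n,[(np.round(d["centre"]).tolist(),round(d["p"],2)) for d in models.look_for(n,"side")][:1])
E
```

```text
24.225 tcp fix [-103.7   65.4] 141.7 w 0.3 F [-0.6 -1.   0.6]
roller 283 min [-16.8 -12.9  31.1] max [-7.1 17.6 34.8] mean [-11.2   2.4  32.6]
tip 409 min [-33.8 -15.1  32.3] max [-24.2  19.6  35.6] mean [-29.    2.5  33.8]
bar 831 min [-35.  -14.6  32.3] max [-23.2  59.3  35.6] mean [-29.1  15.1  33.8]
knob 290 min [-37.1  44.6  63.4] max [-22.3  58.4  67.1] mean [-29.5  51.4  65.6]
bobbin [([542.0, 263.0, 44.0], 0.71)]
ferrite []
gear_motor [([440.0, -254.0, 33.0], 0.76)]
```

```bash
cat >> rol.py <<'E'
box("guard",-2,36,-75,75,42,46);box("bedNear",-100,-70,-80,80,9,15)
for x0 in (-55,-50,-45): box("guideL%d"%x0,x0,x0+3,20,64,24,28.5);box("guideR%d"%x0,x0,x0+3,-64,-20,24,28.5)
box("wing",-50,-10,100,160,34,38)
E
python3 rol.py
```

```text
24.475 tcp fix [-103.8   65.9] 141.4 w 0.5 F [ 0.2  0.2 -0.7]
roller 269 min [-16.9 -13.4  31.1] max [-7.1 16.6 34.5] mean [-11.2   1.9  32.7]
tip 401 min [-33.9 -15.2  32.2] max [-24.2  19.4  35.6] mean [-29.1   2.5  33.8]
bar 839 min [-35.1 -14.6  32. ] max [-23.1  59.9  35.7] mean [-29.1  15.4  33.8]
knob 291 min [-37.2  44.5  63.2] max [-21.9  58.3  67.2] mean [-29.5  51.4  65.5]
guard 5028 min [ -1.5 -54.2  42.2] max [35.6 59.2 45.7] mean [16.9  4.5 43.9]
bedNear 3652 min [-99.8 -63.1  10.1] max [-70.4  65.3  14.5] mean [-84.8   3.4  11.9]
guideL-55 44 min [-54.5  47.1  24.4] max [-52.4  60.3  28. ] mean [-53.5  53.7  26. ]
guideR-55 37 min [-54.9 -58.2  24.5] max [-52.1 -45.1  27.6] mean [-53.5 -51.7  25.9]
guideL-50 44 min [-49.9  45.2  24.2] max [-47.3  57.9  27.3] mean [-48.7  51.8  25.7]
guideR-50 41 min [-50.  -55.5  24.1] max [-47.  -42.6  27.2] mean [-48.6 -49.   25.7]
guideL-45 50 min [-45.   43.   24.3] max [-42.1  55.6  28.3] mean [-43.5  48.8  26.3]
guideR-45 42 min [-45.  -53.8  24.2] max [-42.  -40.7  28.3] mean [-43.4 -47.   26.1]
wing 891 min [-46.6 100.4  34.1] max [-14.4 141.7  37.4] mean [-30.6 120.9  35.7]
```

Checked against the guides, the knob is at y≈50 and the bar tip at y≈-17, so the keeper is shut. The roller sits against both guides. Handing in.

```bash
python3 -c "
from workcell import job;print(job.close_job())"
```

```text
the job is handed in; nothing more can be done
None
```

The roller is out of the mould and fully home against both guides, with the keeper slid shut behind it; I handed the job in at about 24.5 s, the robot clear, and never moved the bobbin, ring core or gear motor, though the ring core did not show in the last check.

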